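# Seat a rack's shelf board in its notches and turn the catch over it

## Robot

A 6-joint arm with a two-finger parallel gripper is mounted at the origin on the work surface. World frame = base frame: x ahead of the robot, y to its left, z up, the work surface at z = 0. Lengths are in m, angles in rad, forces in N, time in s.
With the tool pointing down it reaches from about 0.3 to 0.775 m from the base axis. Payload 14.6 kg.
Tool frame: the origin (TCP) lies on the centre line of the jaws, within the pads' length; the fingertips stand 19 mm ahead of it and the grasp point (between the pads) is the TCP; y points along the fingers, x is the direction in which the jaws open and shut, and the axes are right-handed (so a half turn about y gives the same grasp; the last joint's range is limited). The gripper opens to 94 mm and grips with 3 to 60 N. Pads are 16 mm wide; open, the fingers measure 119 mm over their backs; the gripper's body (75 mm by 177 mm) begins 78 mm behind the grasp point.
Start: joints at [-1.331, 0.3, 1.521, -0, 1.321, -0.067], TCP at [0.166, -0.524, 0.224] pointing down, gripper open.
Joint ranges: [-3.03, 3.03], [-0.79, 2.21], [0.23, 2.52], [-1.04, 4.18], [0, 3.07], [-2.55, 2.55]. Speed limits (rad/s): [2.22, 2.22, 2.57, 3.14, 3.14, 3.14].

## Interface

Orientations are given as [roll, pitch, yaw] about the fixed x, y, z axes, in that order (R = Rz(yaw) Ry(pitch) Rx(roll)).
In Python, from station import get_obs, cams, workorder gives the robot as it stands.
- The arm moves only by the shell command python3 -m handwheel 'ROWS' [FORCE]. ROWS is JSON, a list of rows, each an object of numbers: "fingers": the opening, from -1 (shut) to 1 (fully open); "x", "y", "z": the shift along the tool's x, y, z in m; "spin": the turn about the tool's y in degrees. In form: [{"fingers": .., "x": .., "y": .., "z": .., "spin": ..}, ...]. A call has exactly 10 rows; each row is the pose to reach, as a shift and turn from the pose commanded when the call began, along the tool's axes at that moment; what a row does not reach only later rows make up. A row lasts 1/10 s, in which the tool goes at most 50 mm and 8.59 degrees, less where a joint would pass 70% of its speed; a pose out of reach is approached as far as the arm can. A call with a gripper value outside its range is refused whole. The fingers move at their own pace and stop on an object; FORCE is the grip in N (left out, the last holds). Time passes only in rows, so rows that repeat a pose let the fingers close, or fill a call up. It gives the time, the measured TCP pose, the force and the opening at its end, in the units of the state.
- get_obs(): the state, without advancing time (a new reading comes with each control period).
- cams.camera(name): name is "scene" or "top" or "wrist"; returns (picture, depth): 400x640x3 uint8, red, green, blue; 400x640 float32, m along the optical axis (not along the pixel's ray), 0 where there is no reading.
- cams.get_calibration(name): a dict with "fx", "fy", "cx", "cy" (pixels), "dist" ([k1, k2, p1, p2, k3] as OpenCV has them; the pictures are not rectified), "view" (4x4, takes a point from world to camera coordinates). Camera axes: x right, y down, z forward; pixel columns grow to the right and rows downward; lengths in m; the calibration is good to about 2 mm. A picture is of the moment at which its call begins: read the wrist's pose just before it. get_calibration takes no time and is no camera call; for the wrist camera it gives the pose at the moment of the call.
- workorder.hand_in(): hands the job in, once; it reports no verdict.
The state is a dict: "time_s": time; "qpos": joint angles; "joint_vel": joint speeds; "tau": joint torques, N m; "ee_pos": TCP position; "eef_rot": TCP orientation; "force": force on the tool from outside, world axes, zero at the start; "moment": the same for the moment, N m; "grip_width": finger opening in m.
Only numpy, scipy, OpenCV 4.12 (cv2) and the standard library are available. Lean on these libraries where they do the work, as an engineer would, in place of code of your own. Each camera call takes 0.05 s, during which the arm holds its last target. There are 200 camera calls.

## Task

With the fingertip, push the pale shelf board along the wooden rack's two rails towards the dark notches ahead of it, until you feel it drop into its locating notches and lie fully down; then push the red turn-catch round over the board as far as it goes. Only push: do not lift or tip the board, and leave the pill bottle, the jar and the mug where they stand. Finish clear of everything.

Things in the scene. Friction and masses are not known exactly. Their poses are not given: they have to be found in the camera images.
- rack: Oak rack fixed on the table, 340 mm long (x), 210 wide (y). Origin: centre of its underside; x points along the rails, the way the board is to be pushed; z up. Two rails at y = 55 to 95 mm either side, running tops 45 mm above the table, outer guide lips to 63 mm. Between them is open space 110 mm wide, empty but for a 12 mm high cross-bar at each end. The rails have no end stop.
- seat (a point): Rack point at x = 70 mm, y = 0, level with the notch floors, 35 mm above the table: where the board's origin lies once dropped (play about 3.5 mm either way along x, 2.5 mm along y). Each rail has two dark-floored notches, 10 mm deep and 19 mm long: in its outer half at rack x = 120 mm, in its inner half at 20 mm.
- board: Loose pale board, about 0.4 kg, 140 mm long (x), 185 wide (y), slab 14 mm thick on four feet 12 mm high; axes as the rack's. Origin: centre of the soles' plane, 26 mm below its top. Front feet run on the rails' outer halves, rear feet on the inner ones, so all drop 10 mm at once, only at the seat. Origin 45 mm above the table while sliding, 35 mm dropped. Starts 70 to 130 mm short of the seat.
- board_rear (a point): Middle of the board's rear edge face (14 mm high), at board x = -70 mm, 19 mm above its origin: push here towards the rack's +x. A closed fingertip can stand behind it between the rails. The face spans 57 to 71 mm above the table while sliding, 47 to 61 mm dropped. It slides with a few newtons; once dropped the notch ends stop it and the push force climbs.
- catch (a joint): Angle of the red turn-catch on its upright pivot (rad). At angle q it points along (cos q, -sin q) in the rack's x, y: at 0 along the rail, outside it; at its stop, 1.57, across over the board. It grows clockwise seen from above, starts between -0.5 and 0.1, turns with light friction (0.03 Nm) and stays where left. It cannot pass over a board that has not dropped.
- catch_pivot (a point): Pivot of the catch at the height of its underside, 65 mm above the table, at rack x = 50 mm, y = 118 mm. The red bar is 16 mm wide and 22 mm high (65 to 87 mm above the table), and reaches 82 mm from the pivot; it passes 4 mm above the dropped board's top.
- catch_tip (a point): Point on the red bar's centre line, 75 mm from the pivot, half way up the bar (76 mm above the table).
- pill_bottle: Bystander: white pill bottle with a red label, 44 mm across, 85 mm high, standing beside the rack on its +y side. Origin: centre of its underside.
- jar: Bystander: amber glass jar with a white label and brass lid, 56 mm across, 95 mm high, standing beside the rack on its -y side. Origin: centre of its underside.
- mug: Bystander: blue mug, 80 mm across plus a handle, 90 mm high, standing beyond the rack's +x end. Origin: centre of its underside.
There are look-alikes about, which are no part of the job. There is more than one size of the board; the job needs the largest.

How it is judged:
On the way, in this order (a step that is already met when the one before it is completed fails the run):
1. the board has dropped into its notches, lying flat at the seat (z of board in the frame of rack between 0.031 and 0.0385 m and x of board in the frame of rack between 0.062 and 0.078 m and angle between board's own z axis and vertical below 0.04 rad), for 0.2 s.
2. with the board down, the catch is turned over it to its stop (all of step 1 and value of joint catch above 1.4 rad), for 0.2 s.
At the end, for the whole second after the job is handed in: The board lies flat (within 0.04 rad) in its notches at rest, its origin within 8 mm of the seat along the rails and no more than 3.5 mm above the notch floors; the catch lies over it at 1.4 rad or more; pill bottle, jar and mug are within 20 mm of where they started; the robot is clear (all of step 2 and linear speed of board below 0.01 m/s and distance of each of pill_bottle, jar, mug from where it was at the start of the episode below 0.02 m); the robot touches nothing.
It fails at once if the board was lifted off the rails (more than 13 mm above sliding height) (z of board in the frame of rack above 0.058 m).
It fails at once if the board was tipped by more than 0.25 rad (angle between board's own z axis and vertical above 0.25 rad).
It fails at once if the pill bottle was moved by more than 20 mm or tipped (distance of pill_bottle from where it was at the start of the episode above 0.02 m or angle between pill_bottle's own z axis and vertical above 0.3 rad).
It fails at once if the amber jar was moved by more than 20 mm or tipped (distance of jar from where it was at the start of the episode above 0.02 m or angle between jar's own z axis and vertical above 0.3 rad).
It fails at once if the mug was moved by more than 20 mm or tipped (distance of mug from where it was at the start of the episode above 0.02 m or angle between mug's own z axis and vertical above 0.3 rad).
It also fails if it takes over 54 s, if anything falls off the work surface, if the arm or the gripper's body presses on something with over 40 N, if the wrist force passes 120 N, or if a joint passes its speed limit or range.

## Working session

There is one attempt and no reset: what is moved stays moved. The work goes in short steps, Python scripts to look and compute and a shell command to move; the robot and the scene stay as the last step left them, time stands still between calls to the robot, and variables do not carry over. Pictures are saved under pics/ and viewed, about 8 in all and at most 12, crops included, and the job is handed in when it is done.

```bash
ls; mkdir -p pics; python3 - <<'E'
from station import get_obs,cams
import cv2
o=get_obs();print({k:o[k] for k in('time_s','ee_pos','eef_rot','force','grip_width')})
for n in('top','scene'):
    p,d=cams.camera(n);c=cams.get_calibration(n);cv2.imwrite(f'pics/{n}0.png',p[:,:,::-1]);print(n,c)
    import numpy as np; np.savez(f'{n}0.npz',p=p,d=d)
E
```

```text
pics
{'time_s': 0.0, 'ee_pos': array([ 0.16603183, -0.52408101,  0.22389354]), 'eef_rot': array([-1.57073105e+00,  1.15150510e-03, -1.26400621e+00]), 'force': array([ 0.99212815, -0.91743154,  0.38654598]), 'grip_width': 0.09406639283954225}
top {'fx': 495.73839637765315, 'fy': 495.73839637765315, 'cx': 312.86528580396424, 'cy': 204.28140229648312, 'dist': array([-0.15062845,  0.        ,  0.        ,  0.        ,  0.        ]), 'view': array([[ 0.0031816 , -0.9999368 ,  0.01078327, -0.0505398 ],
       [-0.99813192, -0.00383341, -0.06097518,  0.6043102 ],
       [ 0.06101266, -0.01056912, -0.99808103,  1.29088864],
       [ 0.        ,  0.        ,  0.        ,  1.        ]])}
scene {'fx': 433.002204357192, 'fy': 433.002204357192, 'cx': 317.4933860387973, 'cy': 205.0680437719284, 'dist': array([-0.01069158,  0.        ,  0.        ,  0.        ,  0.        ]), 'view': array([[ 0.5757397 ,  0.81750118,  0.01468419, -0.3196683 ],
       [ 0.62414507, -0.42782208, -0.65376694, -0.35476397],
       [-0.52817302,  0.38556465, -0.75655348,  1.36136943],
       [ 0.        ,  0.        ,  0.        ,  1.        ]])}
```

View pics/top0.png

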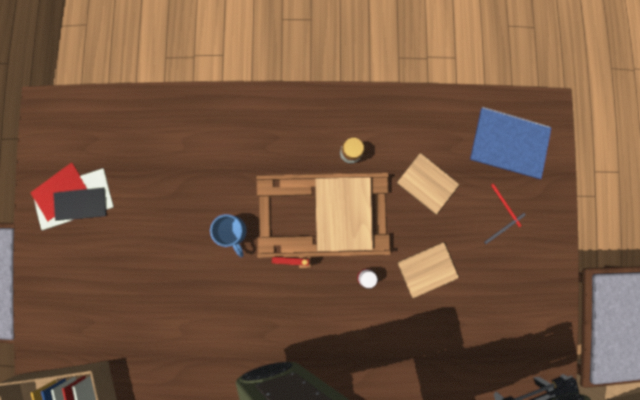

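View pics/scene0.png

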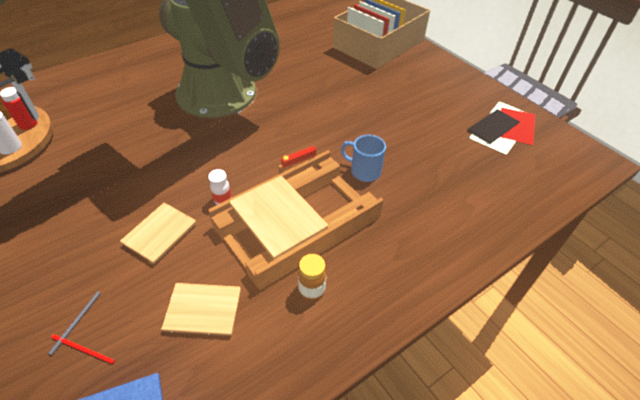

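Top view: the rack is at about (323,214), with its notches towards image left (world +y). The board candidates are (345,214) on the rack, and (428,183) and (428,270) on the table. The one on the rack looks the largest. The red catch is at (290,261), pivot end at (305,263). The bystanders are the bottle at (368,278), the jar at (352,150) and the mug at (228,230). The red stick at (505,205) is a look-alike.

```bash
cat > h.py <<'E'
import numpy as np,cv2
from station import cams,get_obs
def grab(n):
    c=cams.get_calibration(n);p,d=cams.camera(n);return p,d,c
def cloud(p,d,c):
    K=np.array([[c['fx'],0,c['cx']],[0,c['fy'],c['cy']],[0,0,1]])
    v,u=np.mgrid[:400,:640]
    q=cv2.undistortPoints(np.stack([u,v],-1).reshape(-1,1,2).astype(np.float64),K,c['dist']).reshape(400,640,2)
    P=np.dstack([q,np.ones((400,640))])*d[...,None]
    V=c['view'];return (P-V[:3,3])@V[:3,:3]
E
python3 - <<'E'
from h import *
z=np.load('top0.npz');p,d=z['p'],z['d'];W=cloud(p,d,cams.get_calibration('top'))
hsv=cv2.cvtColor(p,cv2.COLOR_RGB2HSV)
def rect(m,name):
    n,l,s,c=cv2.connectedComponentsWithStats(m.astype(np.uint8))
    for i in range(1,n):
        if s[i,4]<40: continue
        P=W[l==i];r=cv2.minAreaRect(P[:,:2].astype(np.float32))
        print(name,s[i].tolist(),'px',c[i].round(1),'ctr',np.round(r[0],4),'size',np.round(r[1],4),'ang',round(r[2],2),'zmed',np.median(P[:,2]).round(4))
roi=np.zeros((400,640),bool);roi[90:320,180:560]=1
pale=(hsv[...,2]>165)&(hsv[...,0]>8)&(hsv[...,0]<28)&(hsv[...,1]<150)&roi
rect(pale,'pale')
red=((hsv[...,0]<6)|(hsv[...,0]>174))&(hsv[...,1]>190)&(hsv[...,2]>110)&roi
rect(red,'red')
rect(roi&(W[...,2]>.02)&(W[...,2]<.08),'rackish')
rect(roi&(W[...,2]>.081)&(W[...,2]<.11),'tall')
rect(roi&(W[...,2]>.067)&(W[...,2]<.076),'h71')
a=cv2.resize(p[135:295,235:475],None,fx=3.3,fy=3.3,interpolation=cv2.INTER_CUBIC)
cv2.imwrite('pics/crop.png',a[:,:,::-1])
E
```

```text
pale [343, 138, 20, 19, 305] px [352.8 147.2] ctr [ 0.7446 -0.1472] size [0.0468 0.048 ] ang 0.14 zmed 0.0939
pale [398, 154, 60, 60, 1872] px [427.6 183.1] ctr [ 0.583  -0.2469] size [0.1545 0.4124] ang 35.92 zmed 0.0178
pale [258, 174, 115, 79, 5163] px [331.7 213.9] ctr [ 0.5798 -0.0563] size [0.1976 0.299 ] ang 1.55 zmed 0.0693
pale [262, 198, 6, 38, 167] px [264.7 219.6] ctr [0.5438 0.0481] size [0.1508 0.0779] ang 49.59 zmed 0.011
pale [381, 202, 3, 31, 78] px [381.9 218.4] ctr [ 0.5682 -0.1348] size [0.0801 0.2035] ang 2.05 zmed 0.011
pale [399, 243, 59, 55, 1918] px [427.7 270. ] ctr [ 0.4383 -0.2348] size [0.4102 0.1476] ang 86.48 zmed 0.0181
rackish [340, 141, 23, 22, 130] px [348.1 156. ] ctr [ 0.7358 -0.1434] size [0.0555 0.038 ] ang 59.73 zmed 0.0608
rackish [256, 173, 135, 95, 7619] px [328.6 215. ] ctr [ 0.5619 -0.0733] size [0.2382 0.341 ] ang 1.48 zmed 0.0663
rackish [212, 217, 20, 28, 131] px [217.9 230.2] ctr [0.5366 0.1895] size [0.0347 0.0719] ang 82.14 zmed 0.0498
rackish [233, 217, 13, 41, 157] px [240.2 241. ] ctr [0.5175 0.1412] size [0.0231 0.1023] ang 87.95 zmed 0.0581
rackish [357, 269, 17, 16, 69] px [362.2 274.5] ctr [ 0.4217 -0.1793] size [0.023  0.0435] ang 44.65 zmed 0.0537
tall [343, 138, 20, 20, 317] px [352.7 147.5] ctr [ 0.7438 -0.1472] size [0.0485 0.048 ] ang 0.14 zmed 0.0937
tall [210, 215, 33, 32, 185] px [225.3 230. ] ctr [0.5337 0.1698] size [0.0776 0.081 ] ang 0.06 zmed 0.0887
tall [271, 257, 38, 9, 234] px [289.6 261.1] ctr [0.4581 0.0104] size [0.0923 0.0163] ang 86.51 zmed 0.0861
tall [361, 271, 16, 16, 182] px [368.3 279. ] ctr [ 0.4147 -0.1877] size [0.0382 0.0376] ang 88.99 zmed 0.0846
h71 [315, 177, 57, 74, 3543] px [342.8 214. ] ctr [ 0.5782 -0.1249] size [0.1866 0.1404] ang 1.46 zmed 0.0704
```

View pics/crop.png

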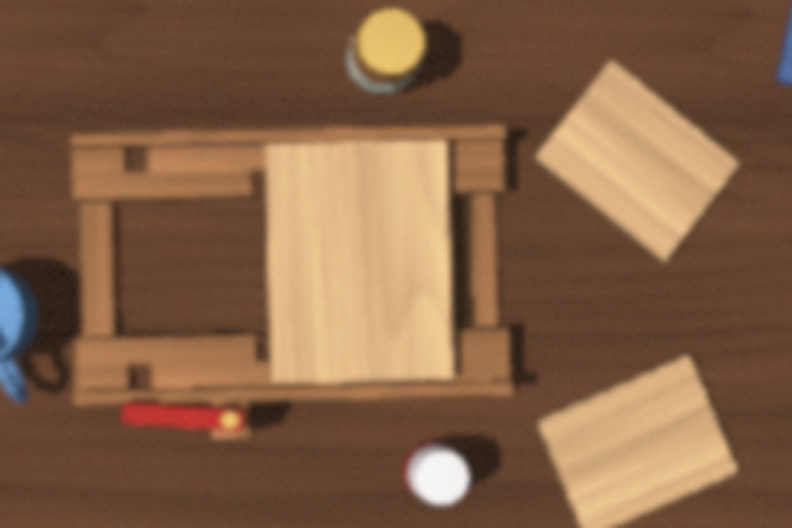

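The crop confirms the board: on the rack, 187 x 140 mm, at height 70 mm. The two on the table are smaller and lie flat at about 18 mm. The dark notches are visible ahead of it, at crop (135,158) and (138,375).

The rack's yaw is about 91.5° with its centre at (0.576,-0.073). The board sits at rack x = -52, which is 122 mm short of the seat. The pivot comes out as predicted at (0.457,-0.026), with q about 0.08. The next move takes the hand behind the board and shuts the fingers.

```bash
python3 -m handwheel '[{"fingers":-1,"x":-0.005,"y":0,"z":0.015,"spin":2},{"fingers":-1,"x":-0.015,"y":0,"z":0.048,"spin":4},{"fingers":-1,"x":-0.03,"y":0,"z":0.094,"spin":6},{"fingers":-1,"x":-0.045,"y":0,"z":0.14,"spin":8},{"fingers":-1,"x":-0.06,"y":0,"z":0.186,"spin":10},{"fingers":-1,"x":-0.075,"y":0,"z":0.232,"spin":12},{"fingers":-1,"x":-0.09,"y":0,"z":0.278,"spin":14},{"fingers":-1,"x":-0.105,"y":0,"z":0.324,"spin":16},{"fingers":-1,"x":-0.118,"y":0,"z":0.365,"spin":16.1},{"fingers":-1,"x":-0.126,"y":0,"z":0.39,"spin":16.1}]' 20
cat > r.py <<'E'
from h import *
o=get_obs();a=np.radians(91.5)
X=np.array([np.cos(a),np.sin(a)]);Y=np.array([-X[1],X[0]])
e=o['ee_pos'];dlt=e[:2]-[.5759,-.0729]
print('t',round(o['time_s'],2),'rack xyz mm',(np.array([dlt@X,dlt@Y,e[2]])*1e3).round(1),'rotdeg',np.degrees(o['eef_rot']).round(2),'F rack',[round(float(v),1) for v in(o['force'][:2]@X,o['force'][:2]@Y,o['force'][2])],'w',round(float(o['grip_width']),4))
E
python3 r.py
```

```text
time_s: 1.1
ee_pos: [0.5017, -0.2842, 0.224]
eef_rot: [-1.571, 0.001, -1.543]
force: [0.4, -0.2, -0.4]
grip_width: 0.0175
t 1.1 rack xyz mm [-209.3   79.7  224. ] rotdeg [-9.002e+01  3.000e-02 -8.842e+01] F rack [-0.2, -0.4, -0.4] w 0.0175
```

```bash
python3 -m handwheel '[{"fingers":-1,"x":-0.015,"y":0,"z":0.025,"spin":0},{"fingers":-1,"x":-0.035,"y":0,"z":0.055,"spin":0},{"fingers":-1,"x":-0.049,"y":0,"z":0.078,"spin":0},{"fingers":-1,"x":-0.049,"y":0.02,"z":0.08,"spin":0},{"fingers":-1,"x":-0.049,"y":0.05,"z":0.08,"spin":0},{"fingers":-1,"x":-0.049,"y":0.08,"z":0.08,"spin":0},{"fingers":-1,"x":-0.049,"y":0.11,"z":0.08,"spin":0},{"fingers":-1,"x":-0.049,"y":0.14,"z":0.08,"spin":0},{"fingers":-1,"x":-0.049,"y":0.16,"z":0.08,"spin":0},{"fingers":-1,"x":-0.049,"y":0.168,"z":0.08,"spin":0}]' >/dev/null; python3 r.py
```

```text
t 2.1 rack xyz mm [-162.     2.6   53.9] rotdeg [-90.19   0.1  -88.53] F rack [-0.3, 0.3, -0.4] w 0.0004
```

```bash
python3 - <<'E'
from h import *
p,d,c=grab('scene')
cv2.imwrite('pics/s1.png',cv2.resize(p[130:310,180:420],None,fx=3,fy=3,interpolation=cv2.INTER_CUBIC)[:,:,::-1])
E
```

```text
(no output)
```

View pics/s1.png

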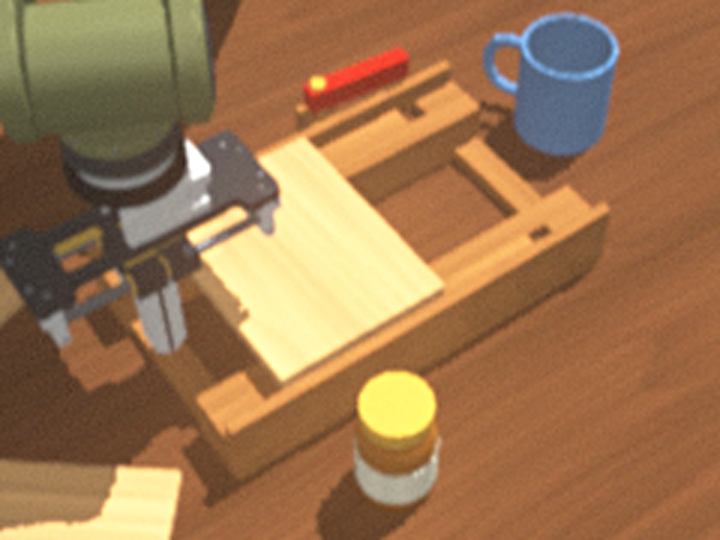

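The closed finger stands behind the board at crop (165,330), clear of the rear cross-bar. The next move starts the push.

```bash
python3 -m handwheel '[{"fingers":-1,"x":-0.005,"y":0,"z":0.002,"spin":0},{"fingers":-1,"x":-0.013,"y":0,"z":0.002,"spin":0},{"fingers":-1,"x":-0.022,"y":0,"z":0.002,"spin":0},{"fingers":-1,"x":-0.03,"y":0,"z":0.002,"spin":0},{"fingers":-1,"x":-0.04,"y":0,"z":0.002,"spin":0},{"fingers":-1,"x":-0.05,"y":0,"z":0.002,"spin":0},{"fingers":-1,"x":-0.06,"y":0,"z":0.002,"spin":0},{"fingers":-1,"x":-0.07,"y":0,"z":0.002,"spin":0},{"fingers":-1,"x":-0.08,"y":0,"z":0.002,"spin":0},{"fingers":-1,"x":-0.088,"y":0,"z":0.002,"spin":0}]' >/dev/null; python3 r.py
python3 - <<'E'
from h import *
p,d,c=grab('top');W=cloud(p,d,c)
m=(W[...,2]>.067)&(W[...,2]<.076);m[:,:250]=0;m[:170]=0;m[250:]=0
n,l,s,cc=cv2.connectedComponentsWithStats(m.astype(np.uint8));i=1+s[1:,4].argmax()
print(s[i],cv2.minAreaRect(W[l==i][:,:2].astype(np.float32)))
E
```

```text
t 3.15 rack xyz mm [-73.5  -0.4  56.4] rotdeg [-90.01   0.   -88.5 ] F rack [-2.1, -0.2, 2.7] w 0.0006
[ 291  178   55   72 2179] ((0.5784626007080078, -0.061190880835056305), (0.18069463968276978, 0.137715145945549), 0.23867884278297424)
```

```bash
python3 -m handwheel '[{"fingers":-1,"x":-0.005,"y":0,"z":0,"spin":0},{"fingers":-1,"x":-0.011,"y":0,"z":0,"spin":0},{"fingers":-1,"x":-0.017,"y":0,"z":0,"spin":0},{"fingers":-1,"x":-0.023,"y":0,"z":0,"spin":0},{"fingers":-1,"x":-0.029,"y":0,"z":0,"spin":0},{"fingers":-1,"x":-0.035,"y":0,"z":0,"spin":0},{"fingers":-1,"x":-0.04,"y":0,"z":0,"spin":0},{"fingers":-1,"x":-0.044,"y":0,"z":0,"spin":0},{"fingers":-1,"x":-0.047,"y":0,"z":0,"spin":0},{"fingers":-1,"x":-0.05,"y":0,"z":0,"spin":0}]' >/dev/null; python3 r.py
python3 -m handwheel '[{"fingers":-1,"x":-0.002,"y":0,"z":0,"spin":0},{"fingers":-1,"x":-0.004,"y":0,"z":0,"spin":0},{"fingers":-1,"x":-0.005,"y":0,"z":0,"spin":0},{"fingers":-1,"x":-0.006,"y":0,"z":0,"spin":0},{"fingers":-1,"x":-0.007,"y":0,"z":0,"spin":0},{"fingers":-1,"x":-0.008,"y":0,"z":0,"spin":0},{"fingers":-1,"x":-0.009,"y":0,"z":0,"spin":0},{"fingers":-1,"x":-0.010,"y":0,"z":0,"spin":0},{"fingers":-1,"x":-0.011,"y":0,"z":0,"spin":0},{"fingers":-1,"x":-0.012,"y":0,"z":0,"spin":0}]' >/dev/null; python3 r.py
cat > b.py <<'E'
from r import *
p,d,c=grab('top');W=cloud(p,d,c)
hsv=cv2.cvtColor(p,cv2.COLOR_RGB2HSV)
D=(W[...,:2]-[.5759,-.0729]);rx=D@X*1e3;ry=D@Y*1e3
m=(rx>20)&(rx<120)&(abs(ry)<80)&(W[...,2]<.08)&(W[...,2]>.03)
z=W[...,2][m]*1e3;A=np.c_[rx[m],ry[m],np.ones(m.sum())]
k=np.linalg.lstsq(A,z,rcond=None)[0];print('board top z',np.median(z).round(1),'slopes',k[:2].round(4))
red=((hsv[...,0]<6)|(hsv[...,0]>174))&(hsv[...,1]>180)&(hsv[...,2]>100)&(rx>-60)&(rx<170)&(abs(ry)<190)&(W[...,2]>.06)
print('red n',red.sum(),'rx',rx[red].min().round(),rx[red].max().round(),'ry',ry[red].min().round(),ry[red].max().round())
for n,a in(('board',(W[...,2]>.05)&(W[...,2]<.08)&(abs(ry)<85)&(rx<170)&(rx>-80)),):print(n,np.percentile(rx[a],[1,50,99]).round(1))
cv2.imwrite('pics/last.png',cv2.resize(p[135:295,195:435],None,fx=3.3,fy=3.3,interpolation=cv2.INTER_CUBIC)[:,:,::-1])
E
python3 b.py
```

```text
t 4.2 rack xyz mm [-24.3  -0.5  56.4] rotdeg [-90.    -0.   -88.53] F rack [-1.9, -0.3, -0.9] w 0.0005
t 5.2 rack xyz mm [-12.5  -0.5  56.5] rotdeg [-89.99  -0.   -88.52] F rack [-2.0, 0.4, 0.1] w 0.0004
t 5.2 rack xyz mm [-12.5  -0.5  56.5] rotdeg [-89.99  -0.   -88.52] F rack [-2.0, 0.4, 0.1] w 0.0004
board top z 60.2 slopes [0.0057 0.0007]
red n 98 rx 40.0 130.0 ry 50.0 120.0
board [  5.  101.6 141.3]
```

The board top has dropped from 70 to 60 mm. The next push is a few mm more, to feel the notch end.

```bash
python3 -m handwheel '[{"fingers":-1,"x":-0.0005,"y":0,"z":0,"spin":0},{"fingers":-1,"x":-0.001,"y":0,"z":0,"spin":0},{"fingers":-1,"x":-0.0015,"y":0,"z":0,"spin":0},{"fingers":-1,"x":-0.002,"y":0,"z":0,"spin":0},{"fingers":-1,"x":-0.0025,"y":0,"z":0,"spin":0},{"fingers":-1,"x":-0.003,"y":0,"z":0,"spin":0},{"fingers":-1,"x":-0.0035,"y":0,"z":0,"spin":0},{"fingers":-1,"x":-0.004,"y":0,"z":0,"spin":0},{"fingers":-1,"x":-0.004,"y":0,"z":0,"spin":0},{"fingers":-1,"x":-0.004,"y":0,"z":0,"spin":0}]' >/dev/null; python3 b.py
```

```text
t 6.25 rack xyz mm [-10.7  -0.6  56.6] rotdeg [-89.96  -0.18 -88.55] F rack [-18.3, -0.7, -1.1] w 0.0006
board top z 60.2 slopes [-0.0019  0.0016]
red n 99 rx 40.0 130.0 ry 50.0 120.0
board [  7.4 103.6 143.3]
```

View pics/last.png

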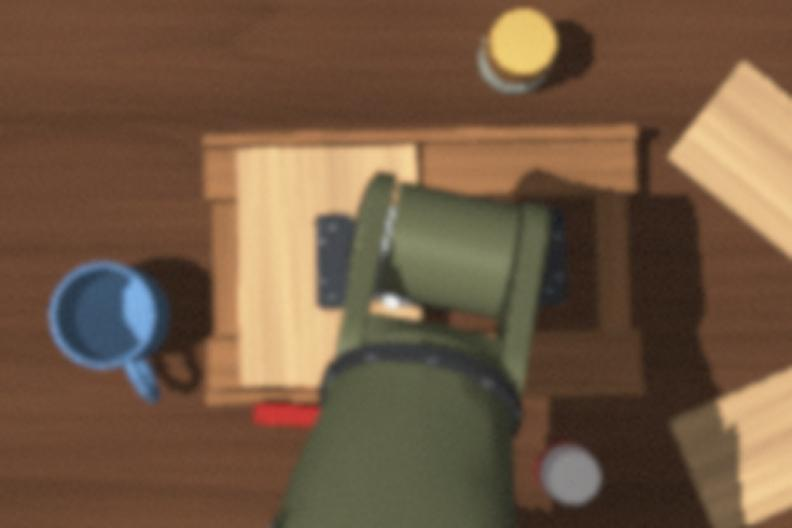

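Seated: the top is level at 60 mm, the travel stopped and the force climbed to 18 N. The picture shows the board at crop (237-415, 145-388), lying between the lips. The next moves back off, rise and go round to the catch's robot side.

```bash
python3 -m handwheel '[{"fingers":-1,"x":0.01,"y":0,"z":0,"spin":0},{"fingers":-1,"x":0.025,"y":0,"z":0,"spin":0},{"fingers":-1,"x":0.03,"y":-0.01,"z":0,"spin":0},{"fingers":-1,"x":0.03,"y":-0.03,"z":0,"spin":0},{"fingers":-1,"x":0.03,"y":-0.055,"z":0,"spin":0},{"fingers":-1,"x":0.03,"y":-0.08,"z":0,"spin":0},{"fingers":-1,"x":0.03,"y":-0.1,"z":0,"spin":0},{"fingers":-1,"x":0.03,"y":-0.11,"z":0,"spin":0},{"fingers":-1,"x":0.02,"y":-0.11,"z":-0.01,"spin":0},{"fingers":-1,"x":0,"y":-0.11,"z":-0.03,"spin":0}]' >/dev/null; python3 r.py
python3 -m handwheel '[{"fingers":-1,"x":-0.015,"y":0,"z":-0.018,"spin":0},{"fingers":-1,"x":-0.035,"y":0,"z":-0.04,"spin":0},{"fingers":-1,"x":-0.055,"y":0,"z":-0.062,"spin":0},{"fingers":-1,"x":-0.075,"y":0,"z":-0.084,"spin":0},{"fingers":-1,"x":-0.095,"y":0,"z":-0.106,"spin":0},{"fingers":-1,"x":-0.11,"y":0,"z":-0.122,"spin":0},{"fingers":-1,"x":-0.12,"y":0,"z":-0.13,"spin":0},{"fingers":-1,"x":-0.12,"y":0,"z":-0.13,"spin":0},{"fingers":-1,"x":-0.12,"y":0,"z":-0.13,"spin":0},{"fingers":-1,"x":-0.12,"y":0,"z":-0.13,"spin":0}]' >/dev/null; python3 b.py
```

```text
t 7.3 rack xyz mm [ -8.9  29.6 166.4] rotdeg [-8.999e+01  1.000e-02 -8.860e+01] F rack [0.9, -0.1, 0.5] w 0.0006
t 8.3 rack xyz mm [111.1 158.9 166.4] rotdeg [-90.01  -0.   -88.55] F rack [-0.6, -0.0, -0.3] w 0.0007
board top z 60.2 slopes [0.0015 0.0019]
red n 109 rx 40.0 129.0 ry 50.0 118.0
board [  5.   73.7 142.5]
```

```bash
python3 -m handwheel '[{"fingers":-1,"x":0,"y":0.01,"z":0,"spin":0},{"fingers":-1,"x":0,"y":0.025,"z":0,"spin":0},{"fingers":-1,"x":0,"y":0.04,"z":0,"spin":0},{"fingers":-1,"x":0,"y":0.055,"z":0,"spin":0},{"fingers":-1,"x":0,"y":0.068,"z":0,"spin":0},{"fingers":-1,"x":0,"y":0.076,"z":0,"spin":0},{"fingers":-1,"x":0,"y":0.076,"z":0,"spin":0},{"fingers":-1,"x":0,"y":0.076,"z":0,"spin":0},{"fingers":-1,"x":0,"y":0.076,"z":0,"spin":0},{"fingers":-1,"x":0,"y":0.076,"z":0,"spin":0}]' >/dev/null; python3 r.py;  python3 - <<'E'
from h import *
p,d,c=grab('scene')
cv2.imwrite('pics/s2.png',cv2.resize(p[110:310,200:440],None,fx=3,fy=3,interpolation=cv2.INTER_CUBIC)[:,:,::-1])
E
```

```text
t 9.35 rack xyz mm [111.6 159.2  90.9] rotdeg [-89.95   0.   -88.52] F rack [0.4, 0.2, 0.1] w 0.0007
```

View pics/s2.png

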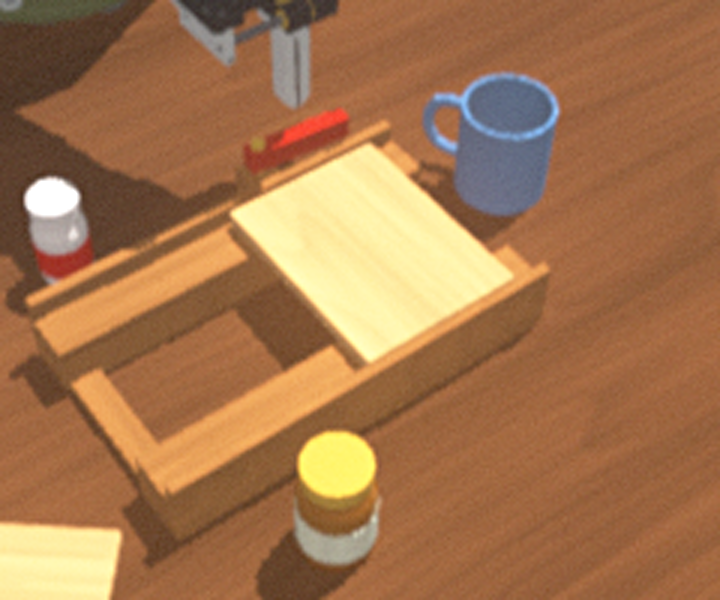

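The board lies flat and the fingertip is at crop (290,100), just outside the red bar at (298,138). The next move sweeps the catch round in an arc.

```bash
python3 -m handwheel '[{"fingers":-1,"x":0,"y":0,"z":0.01,"spin":0},{"fingers":-1,"x":0,"y":0,"z":0.02,"spin":0},{"fingers":-1,"x":0,"y":0,"z":0.027,"spin":0},{"fingers":-1,"x":-0.001,"y":0,"z":0.035,"spin":0},{"fingers":-1,"x":-0.002,"y":0,"z":0.041,"spin":0},{"fingers":-1,"x":-0.002,"y":0,"z":0.047,"spin":0},{"fingers":-1,"x":-0.001,"y":0,"z":0.052,"spin":0},{"fingers":-1,"x":0,"y":0,"z":0.057,"spin":0},{"fingers":-1,"x":0.002,"y":0,"z":0.063,"spin":0},{"fingers":-1,"x":0.004,"y":0,"z":0.068,"spin":0}]' >/dev/null; python3 b.py
python3 -m handwheel '[{"fingers":-1,"x":0.003,"y":0,"z":0.005,"spin":0},{"fingers":-1,"x":0.006,"y":0,"z":0.011,"spin":0},{"fingers":-1,"x":0.01,"y":0,"z":0.016,"spin":0},{"fingers":-1,"x":0.015,"y":0,"z":0.021,"spin":0},{"fingers":-1,"x":0.02,"y":0,"z":0.025,"spin":0},{"fingers":-1,"x":0.025,"y":0,"z":0.028,"spin":0},{"fingers":-1,"x":0.029,"y":0,"z":0.03,"spin":0},{"fingers":-1,"x":0.033,"y":0,"z":0.032,"spin":0},{"fingers":-1,"x":0.036,"y":0,"z":0.033,"spin":0},{"fingers":-1,"x":0.038,"y":0,"z":0.033,"spin":0}]' >/dev/null; python3 b.py
```

```text
t 10.4 rack xyz mm [107.4  91.   90.5] rotdeg [-89.99   0.   -88.52] F rack [0.0, 1.2, 0.5] w 0.0006
board top z 60.3 slopes [-0.0007 -0.0013]
red n 6 rx 40.0 40.0 ry 50.0 50.0
board [  4.8  71.7 142.2]
t 11.45 rack xyz mm [69.3 58.4 90.5] rotdeg [-89.99   0.   -88.53] F rack [0.7, -0.6, 0.1] w 0.0003
board top z 60.1 slopes [-0.0003  0.0012]
red n 8 rx 40.0 40.0 ry 50.0 50.0
board [  4.4  69.7 141.6]
```

Next: push on gently until the stop is felt.

```bash
python3 -m handwheel '[{"fingers":-1,"x":0.001,"y":0,"z":0,"spin":0},{"fingers":-1,"x":0.002,"y":0,"z":0,"spin":0},{"fingers":-1,"x":0.003,"y":0,"z":0,"spin":0},{"fingers":-1,"x":0.004,"y":0,"z":0,"spin":0},{"fingers":-1,"x":0.005,"y":0,"z":0,"spin":0},{"fingers":-1,"x":0.005,"y":0,"z":0,"spin":0},{"fingers":-1,"x":0.005,"y":0,"z":0,"spin":0},{"fingers":-1,"x":0.005,"y":0,"z":0,"spin":0},{"fingers":-1,"x":0.005,"y":0,"z":0,"spin":0},{"fingers":-1,"x":0.005,"y":0,"z":0,"spin":0}]' >/dev/null; python3 r.py
```

```text
t 12.5 rack xyz mm [67.4 58.5 90.5] rotdeg [-89.99   0.26 -88.5 ] F rack [25.0, -1.9, 1.2] w 0.0003
```

The stop is felt: 25 N at x = 67. The next move backs off, rises and moves away.

```bash
python3 -m handwheel '[{"fingers":-1,"x":-0.01,"y":0,"z":0,"spin":0},{"fingers":-1,"x":-0.02,"y":0,"z":0,"spin":0},{"fingers":-1,"x":-0.025,"y":-0.01,"z":0,"spin":0},{"fingers":-1,"x":-0.025,"y":-0.035,"z":0,"spin":0},{"fingers":-1,"x":-0.025,"y":-0.065,"z":0,"spin":0},{"fingers":-1,"x":-0.025,"y":-0.095,"z":0,"spin":0},{"fingers":-1,"x":-0.025,"y":-0.125,"z":-0.02,"spin":0},{"fingers":-1,"x":-0.025,"y":-0.14,"z":-0.06,"spin":0},{"fingers":-1,"x":-0.025,"y":-0.14,"z":-0.1,"spin":0},{"fingers":-1,"x":-0.025,"y":-0.14,"z":-0.12,"spin":0}]' >/dev/null
python3 -m handwheel '[{"fingers":-1,"x":0.01,"y":0,"z":-0.01,"spin":0},{"fingers":-1,"x":0.04,"y":0,"z":-0.02,"spin":0},{"fingers":-1,"x":0.08,"y":0,"z":-0.02,"spin":0},{"fingers":-1,"x":0.12,"y":0,"z":-0.02,"spin":0},{"fingers":-1,"x":0.16,"y":0,"z":-0.02,"spin":0},{"fingers":-1,"x":0.2,"y":0,"z":-0.02,"spin":0},{"fingers":-1,"x":0.24,"y":0,"z":-0.02,"spin":0},{"fingers":-1,"x":0.27,"y":0,"z":-0.02,"spin":0},{"fingers":-1,"x":0.28,"y":0,"z":-0.02,"spin":0},{"fingers":-1,"x":0.28,"y":0,"z":-0.02,"spin":0}]' >/dev/null; python3 b.py; python3 - <<'E'
from r import *
p,d,c=grab('top');W=cloud(p,d,c);hsv=cv2.cvtColor(p,cv2.COLOR_RGB2HSV)
for n,sl in(('jar',np.s_[130:165,335:370]),('mug',np.s_[205:265,205:262]),('bottle',np.s_[262:300,352:390]),('catch',np.s_[190:275,265:335])):
    m=np.zeros((400,640),bool);m[sl]=1;m&=(W[...,2]>.081)&(W[...,2]<.11)
    r=cv2.minAreaRect(W[m][:,:2].astype(np.float32)) if m.sum()>5 else None;print(n,m.sum(),r)
E
```

```text
t 14.5 rack xyz mm [-191.4  198.8  230.3] rotdeg [-9.003e+01  2.000e-02 -8.862e+01] F rack [0.4, 0.5, -0.3] w 0.0002
board top z 60.3 slopes [0.0002 0.0007]
red n 113 rx 40.0 55.0 ry 41.0 109.0
board [  4.8  75.3 142.7]
t 14.55 rack xyz mm [-190.3  198.7  230.3] rotdeg [-9.003e+01  3.000e-02 -8.857e+01] F rack [-0.7, 0.2, -0.1] w 0.0004
jar 314 ((0.743865966796875, -0.14820854365825653), (0.04778686910867691, 0.04925742372870445), 45.819732666015625)
mug 184 ((0.5336768627166748, 0.16967865824699402), (0.07992101460695267, 0.07988747209310532), 70.11441802978516)
bottle 183 ((0.41500911116600037, -0.1875128597021103), (0.03849025070667267, 0.0379619374871254), 89.13931274414062)
catch 223 ((0.4909805655479431, -0.02583104744553566), (0.08990675956010818, 0.015005636028945446), 0.3616119921207428)
```

View pics/last.png

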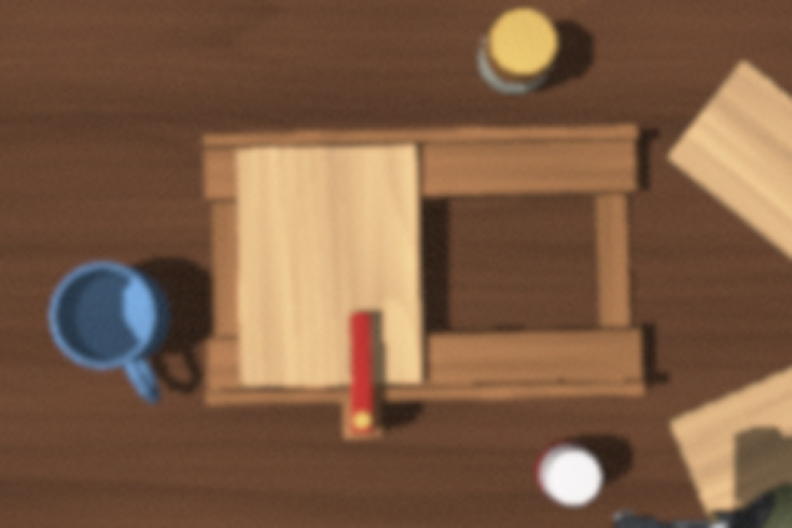

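The catch lies across the seated board at crop (360,370), and nothing else has moved. The next step hands the job in.

```bash
python3 -c "
from station import workorder;print(workorder.hand_in())"
```

```text
the job is handed in; nothing more can be done
None
```

The board is in its notches and the red catch is turned across it to its stop. I handed the job in at about 14.6 s of the 54 s; the hand-in gives no verdict.

- **Board:** I pushed it about 122 mm with the closed fingertip. Its top went from 70 to 60 mm above the table, and the force then climbed to 18 N against the notch ends. At the end it was level (slopes under 0.001), with its middle at about rack x = 74 mm against the seat's 70 (measured to about 2 mm).
- **Catch:** I swept it round in an arc until the stop pushed back with 25 N. In the final picture it lies within about 1° of straight across, so about 1.57 rad.
- **Bystanders and arm:** The pill bottle, jar and mug measure within about 1 mm of where they started. The arm ended clear of everything, with under 1 N on the wrist.

No check failed. The one unusable reading was the catch's colour mask while the arm hid it; once the arm was clear, I measured the catch by its height instead.

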